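# Plant the tray's jack and hang the caddy

### The arm

A 6-joint arm with a two-finger parallel gripper is mounted at the origin on a cart in front of the work surface, level with it; the furniture and walls round the work are solid. World frame = base frame: x ahead of the robot, y to its left, z up, the work surface at z = 0. Lengths are in m, angles in rad, forces in N, time in s.
With the tool pointing down it reaches from about 0.3 to 0.875 m from the base axis. Payload 6.4 kg.
Tool frame: the origin (TCP) lies between the finger pads; the fingertips stand ctrl.tip_extent ahead of it and the grasp point (between the pads) is the TCP (ctrl.tip_extent is the distance from the TCP to the fingertips, in m); z points along the fingers, y is the line along which they close (so a half turn about z gives the same grasp; the last joint's range is limited). The gripper opens to 85 mm and grips with 20 to 120 N. Pads are 22 mm wide; open, the fingers measure 114 mm over their backs; the gripper's body (76 mm by 85 mm) begins 54 mm behind the grasp point. The pads swing forward as they close: fully open they stand 13 mm farther back than shut.
Start: joints at [-0.206, 0.181, 1.607, -0, 1.354, -0.206], TCP at [0.575, 0, 0.25] pointing down, gripper open.
Joint ranges: [-2.99, 2.99], [-0.89, 2.07], [0.3, 2.58], [-1.14, 4.28], [0, 2.63], [-3.12, 3.12]. Speed limits (rad/s): [2.57, 2.57, 3.01, 3.14, 3.14, 3.14].

### API

Orientations are given as a unit quaternion [w, x, y, z].
In Python, from bench import ctrl gives the robot as it stands.
- The arm moves only by the tool send_rows, never from a script. Its arguments are lists of equal length, an entry for each row: "dr": the turn, a rotation vector about the tool's x, y, z in units of 6 degrees (1.0 is 6 degrees), a list of three; "xyz": the shift along the tool's x, y, z in cm, a list of three; "jaw": the opening in per cent of the stroke, from 0 (shut) to 100 (fully open). In form: {"dr": [[wx, wy, wz], ...], "xyz": [[dx, dy, dz], ...], "jaw": [jaw, ...]}. A call has exactly 8 rows; each row is the pose to reach, as a shift and turn from the pose commanded when the call began, along the tool's axes at that moment; what a row does not reach only later rows make up. A row lasts 1/8 s, in which the tool goes at most 62.5 mm and 10.7 degrees, less where a joint would pass 70% of its speed; a pose out of reach is approached as far as the arm can. A call with a gripper value outside its range is refused whole. The fingers move at their own pace and stop on an object; the grip force is fixed at half the most. Time passes only in rows, so rows that repeat a pose let the fingers close, or fill a call up. It gives the time, the measured TCP pose, the force, the opening and the grip force at its end, in the units of the state.
- ctrl.get_obs(): the state, without advancing time (a new reading comes with each control period).
- ctrl.camera(name): name is "scene" or "side" or "wrist"; returns the picture (420x560x3 uint8, red, green, blue); there is no depth.
- ctrl.calibration(name): a dict with "camera_matrix" (3x3 intrinsics, pixels), "D" ([k1, k2, p1, p2, k3] as OpenCV has them; the pictures are not rectified), "world_from_camera" (4x4, takes a point from camera to world coordinates). Camera axes: x right, y up, looking along -z (the intrinsics and any distortion apply to the point x, -y, -z); pixel columns grow to the right and rows downward; lengths in m; the calibration is good to about 2 mm. A picture is of the moment at which its call begins: read the wrist's pose just before it. calibration takes no time and is no camera call; for the wrist camera it gives the pose at the moment of the call.
- ctrl.hand_in(): hands the job in; it is judged then, once.
The state is a dict: "time_s": time; "q": joint angles; "dq": joint speeds; "joint_efforts": joint torques, N m; "eef_pos": TCP position; "eef_rot": TCP orientation; "wrist_force": force on the tool from outside, world axes, zero at the start; "torque": the same for the moment, N m; "opening": opening from 0.0 (shut) to 1.0 (fully open); "grasp_force": force on a finger pad.
Only numpy, scipy, OpenCV 4.12 (cv2) and the standard library are available. Lean on these libraries where they do the work, as an engineer would, in place of code of your own. Each camera call takes 0.05 s, during which the arm holds its last target. There are 200 camera calls.

### The job

Steady the overhanging instrument tray before loading it: turn the jack's crank clockwise (seen from above) until its foot meets the steel plate and the crank grows heavier, then about a sixth of a turn more so that it stands firmly, and stop there without forcing it. Only then hang the small aluminium caddy by its own hook over the tray's front rim, box outside, and let it hang upright there. Do not knock over the two small ink bottles.

Things in the scene. Friction and masses are not known exactly. Their poses are not given: they have to be found in the camera images.
- stand: Fixed steel tray on a column. Origin on the bench under the tray's centre; x away from the tray's front, y left, z up. Tray 128 (x) by 228 (y) mm outside, walls 4 mm, underside 90, floor 94, rim 130 mm above the bench. The column (28 mm thick, base 130 by 100 by 12 mm) is 70 mm left of the centre; the right end overhangs and carries the jack, axis at y = -150 mm. Two grips lie in the rear half.
- rim_mid (a point): Middle of the tray's front rim: on top of the 4 mm wall, halfway through its thickness, 130 mm above the bench. The rim runs along the stand's y, 110 mm to each side.
- crank_axis (a point): Point on the crank's vertical axis at mid-height of the crank arm, 164 mm above the bench (arm top 168 mm; hub 24 mm across, top 170 mm).
- crank_knob (a point): Centre of the crank's upright handle: a black cylinder 18 mm across that stands on the end of the arm from 168 to 213 mm above the bench (a 22 mm collar in its lowest 3 mm), 50 mm from the axis; this point is 192 mm above the bench. The handle does not swivel; it can be pushed round from behind.
- crank (a joint): Crank angle in rad, growing clockwise seen from above; at 0 the arm points to the stand's -x. One turn clockwise lowers the leg by 40 mm (6.37 mm per rad); range 0 to 16. It stays where it is left, loaded or not. Unloaded it takes 4 to 6 N at the handle; each 10 N of foot load adds about 1.3 N.
- jack_foot: The jack's round steel foot, 46 mm across, 7 mm thick, under a black rubber cushion that gives about 1 mm per 3.5 N: each rad of crank after contact adds about 22 N. Firmly planted is 8 to 40 N (about 0.4 to 1.8 rad past contact); 23 N is the middle. Its origin lies off the part: use point foot_sole.
- foot_sole (a point): Centre of the underside of the jack's foot.
- bearing_plate: Loose bare steel plate, 90 by 90 by 12 mm, 0.7 kg, flat on the bench under the jack's foot. Origin at the centre of its underside.
- plate_top (a point): Centre of the bearing plate's upper face, 12 mm above the bench.
- caddy: Loose open aluminium box, 36 (x) by 54 (y) by 50 mm high, walls 3 mm, 0.07 to 0.14 kg. Origin at the centre of its underside. On its +x side a strip 40 mm wide rises to 80 mm and folds over to +x into a hook: strip face at x = 18, lip from x = 29 to 32 mm, flared to 35 at its end 57 mm above the underside; the slot for the rim is 11 mm wide, 20 mm deep. Can be gripped across the 54 mm sides.
- caddy_hook (a point): Top of the slot inside the caddy's hook, in its middle: at x = 23.5, y = 0, z = 77 mm in the caddy's frame. When hung it lies on the tray's rim.
- ink_short: Small dark dropper bottle, 29 mm across, 86 mm high, standing loose in front of the jack. Origin at the centre of its underside, z up its axis.
- ink_tall: Small white dropper bottle, 29 mm across, 96 mm high, standing loose at the left. Origin at the centre of its underside, z up its axis.
Not all that is in view belongs to the job. Several things have the shape of the bearing_plate; the one meant has the colours described above.

How it is judged:
On the way, in this order (a step that is already met when the one before it is completed fails the run):
1. the jack's foot stands on the plate with 8 to 40 N while the caddy is not yet on the tray (contact force between jack_foot and bearing_plate between 8 and 40 N and contact force between caddy and stand below 0.1 N), for 0.3 s.
2. the caddy hangs by its hook on the front rim (z of caddy_hook in the frame of stand between 0.12 and 0.14 m and x of caddy_hook in the frame of stand between -0.072 and -0.052 m and y of caddy_hook in the frame of stand between -0.095 and 0.095 m and angle between caddy's own z axis and vertical below 0.35 rad and contact force between caddy and stand above 0.2 N), for 0.2 s.
At the end, for the whole second after the job is handed in: The jack's foot presses on the bearing plate with 8 to 40 N; the caddy hangs at rest by its hook on the tray's front rim (slot top within 10 mm of the rim's height and 10 mm of its line, at most 95 mm from the rim's middle), upright within 0.35 rad (all of step 2 and contact force between jack_foot and bearing_plate between 8 and 40 N and linear speed of caddy below 0.03 m/s); the robot touches nothing.
It fails at once if the jack is forced: more than 55 N under its foot (contact force between jack_foot and bearing_plate above 55 N).
It fails at once if an ink bottle is knocked over (angle between any of ink_short, ink_tall's own z axis and vertical above 0.6 rad).
It also fails if it takes over 72 s, if anything falls off the work surface, if the arm or the gripper's body presses on something with over 40 N, if the wrist force passes 120 N, or if a joint passes its speed limit or range.

## Working session

There is one attempt and no reset: what is moved stays moved. The work goes in short steps, Python scripts to look and compute and a tool call to move; the robot and the scene stay as the last step left them, time stands still between calls to the robot, and variables do not carry over. Pictures are saved under pics/ and viewed, at most 12 in all, crops included, and the job is handed in when it is done.

Besides the shell and the picture viewer there is one more tool, called after "Call:" as name(argument=value, ...), one argument or row to a line, values as JSON. send_rows: Moves the arm, as the interface text tells. Its arguments: {"type":"object","properties":{"dr":{"type":"array","items":{"type":"array","items":{"type":"number"}}},"xyz":{"type":"array","items":{"type":"array","items":{"type":"number"}}},"jaw":{"type":"array","items":{"type":"number"}}},"required":["dr","xyz","jaw"]}

```bash
mkdir -p pics; python3 - <<'E'
from bench import ctrl
import cv2,numpy as np
o=ctrl.get_obs();print({k:np.round(v,3).tolist() if not isinstance(v,dict) else v for k,v in o.items()},ctrl.tip_extent)
a=[ctrl.camera(n) for n in("scene","side")]
for n,i in zip(("scene","side"),a):
    cv2.imwrite(f"pics/{n}0.png",cv2.resize(i[:,:,::-1],(800,600),interpolation=cv2.INTER_CUBIC)); cv2.imwrite(f"{n}0raw.png",i[:,:,::-1])
    c=ctrl.calibration(n);print(n,c["D"],np.round(c["camera_matrix"],1).tolist(),np.round(c["world_from_camera"],3).tolist())
E
```

```text
{'time_s': 0.0, 'q': [-0.206, 0.182, 1.608, 0.0, 1.354, -0.206], 'dq': [0.0, -0.001, 0.0, 0.002, 0.001, 0.001], 'joint_efforts': [0.0, -44.487, -35.134, -0.0, 0.009, 0.0], 'eef_pos': [0.574, 0.0, 0.249], 'eef_rot': [-0.001, 0.707, 0.707, -0.0], 'wrist_force': [0.476, 0.425, -0.149], 'torque': [0.064, -0.018, -0.015], 'grasp_force': 0.0, 'opening': 0.999} 0.019
scene [0.01279512 0.         0.         0.         0.        ] [[485.9, 0.0, 284.5], [0.0, 485.9, 208.4], [0.0, 0.0, 1.0]] [[-0.669, 0.405, -0.623, -0.183], [-0.743, -0.346, 0.573, 0.71], [0.016, 0.846, 0.532, 0.733], [0.0, 0.0, 0.0, 1.0]]
side [-0.00831644  0.          0.          0.          0.        ] [[414.2, 0.0, 278.1], [0.0, 414.2, 212.6], [0.0, 0.0, 1.0]] [[0.999, -0.014, -0.032, 0.466], [-0.025, 0.388, -0.921, -0.799], [0.025, 0.922, 0.387, 0.513], [0.0, 0.0, 0.0, 1.0]]
```

View pics/scene0.png

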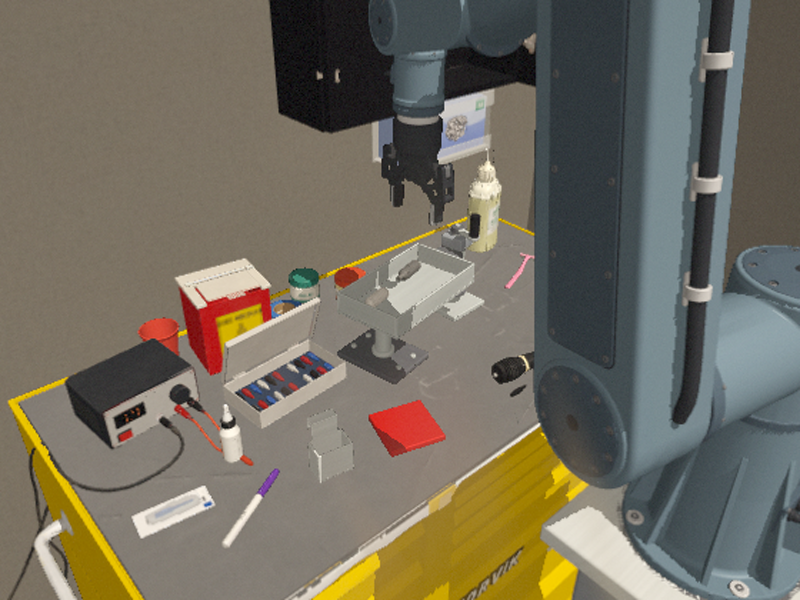

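View pics/side0.png

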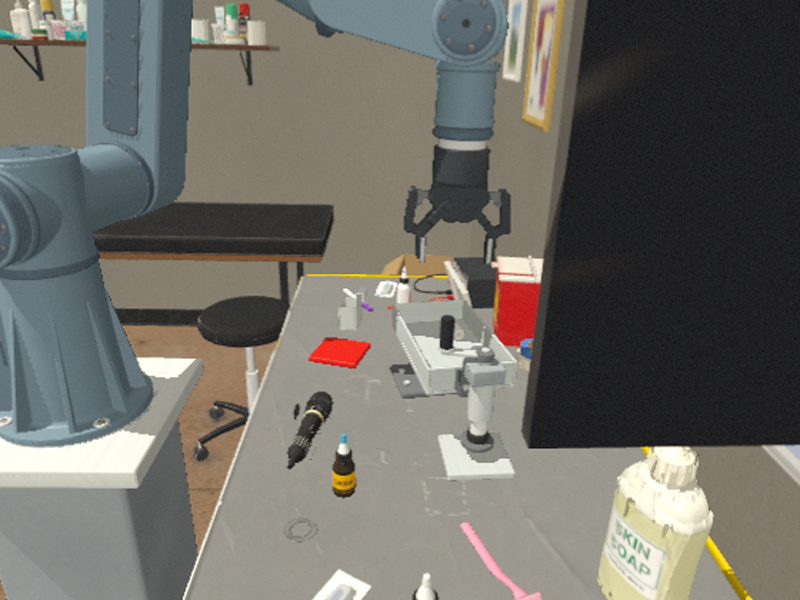

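The scene view shows the tray at about (405,290), the caddy at (330,445) and the white bottle at (231,440). The side view shows the crank handle at (447,333), the hub at (485,355), a bare plate under the foot at (476,455), and the dark bottle at (344,475). For the plate, the candidates are the grey one at side (476,455), the red one at side (340,351) and scene (406,428), and the stand base. The bare grey one under the jack foot fits the description. I'll enlarge these to confirm it and read off the pixels.

```bash
cat > h.py <<'E'
import cv2,numpy as np
from bench import ctrl
def ray(n,uv,c=None):
    c=c or ctrl.calibration(n)
    p=cv2.undistortPoints(np.array([[uv]],float),np.array(c["camera_matrix"]),np.array(c["D"]))[0,0]
    T=np.array(c["world_from_camera"]); d=T[:3,:3]@np.array([p[0],-p[1],-1]); return T[:3,3],d
def atz(n,uv,z,c=None):
    o,d=ray(n,uv,c); return o+d*(z-o[2])/d[2]
def proj(n,P,c=None):
    c=c or ctrl.calibration(n);T=np.array(c["world_from_camera"])
    q=(np.atleast_2d(P)-T[:3,3])@T[:3,:3]*[1,-1,-1]
    return cv2.projectPoints(q,np.zeros(3),np.zeros(3),np.array(c["camera_matrix"]),np.array(c["D"]))[0][:,0]
E
python3 - <<'E'
import cv2,numpy as np
s=cv2.imread("side0raw.png");c=cv2.imread("scene0raw.png")
out=np.zeros((600,800,3),np.uint8)
def put(im,x0,y0,w,h,k,X,Y):
    r=cv2.resize(im[y0:y0+h,x0:x0+w],None,fx=k,fy=k,interpolation=cv2.INTER_CUBIC);out[Y:Y+r.shape[0],X:X+r.shape[1]]=r
put(s,265,200,100,150,4,0,0)
put(c,230,165,110,110,3.6,404,0)
put(c,205,280,60,65,3,404,400)
put(s,215,190,60,65,3,600,400)
cv2.imwrite("pics/comp.png",out)
E
```

```text
(no output)
```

View pics/comp.png

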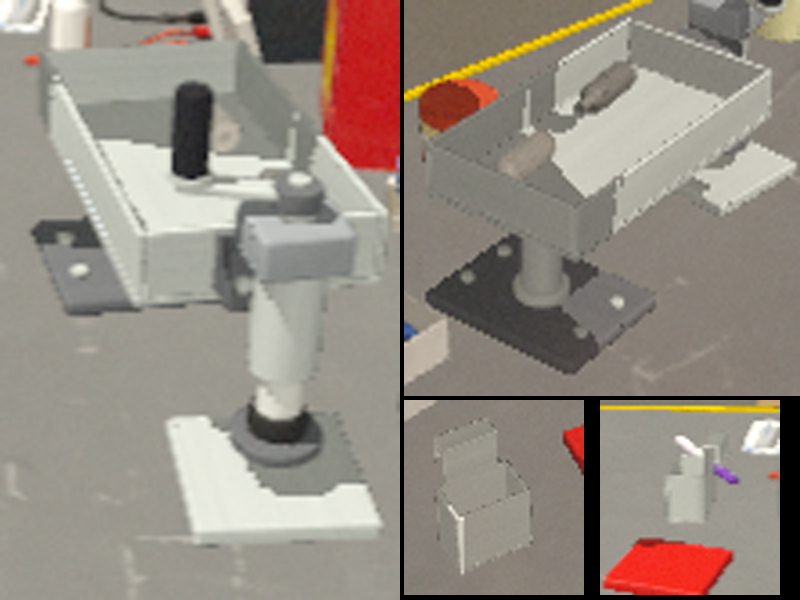

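The crop confirms it: the bare light-grey plate under the foot is the bearing plate. The red one is a decoy. I read the tray rim corners, crank, box corners and bottles from these pixels and fit their poses.

```bash
python3 - <<'E'
from h import *
from scipy.optimize import least_squares
S=lambda X,Y:(X/4+265,Y/4+200)
C=lambda X,Y:((X-404)/3.6+230,Y/3.6+165)
K=lambda X,Y:((X-404)/3+205,(Y-400)/3+280)
def fit(n,P,uv,x0):
    P=np.array(P);uv=np.array(uv)
    def W(p):
        c,s=np.cos(p[2]),np.sin(p[2]);return np.c_[p[0]+c*P[:,0]-s*P[:,1],p[1]+s*P[:,0]+c*P[:,1],P[:,2]]
    r=least_squares(lambda p:(proj(n,W(p))-uv).ravel(),x0,x_scale=[.1,.1,1]);print(n,np.round(r.x,4),np.round(r.fun,1))
    return r.x
t=fit("scene",[(-.064,.114,.13),(-.064,-.114,.13),(.064,.114,.13),(.064,-.114,.13)],[C(578,230),C(770,70),C(430,148),C(630,20)],[.6,0,0])
def w(p,x,y): c,s=np.cos(p[2]),np.sin(p[2]);return np.round([p[0]+c*x-s*y,p[1]+s*x+c*y],4)
print("axis",w(t,0,-.15),"rim",w(t,-.062,0))
for nm,uv,z in[("hub",(299,178),.17),("ktop",(193,86),.213),("kbot",(190,182),.169),("rimnear-x",(143,233),.13),("rimnear+x",(383,218),.13),("foot",(278,432),.02)]+[("plate",q,.012) for q in((165,420),(195,530),(380,522),(338,416))]: print(nm,np.round(atz("side",S(*uv),z),4))
for yaw in(-.7,.9,2.4,-2.3):
  k=fit("scene",[(-.018,.027,.05),(-.018,-.027,.05),(.018,.027,.05),(.018,-.027,.05),(-.018,.027,0),(-.018,-.027,0),(.018,.027,0)],[K(463,512),K(530,487),K(438,492),K(503,460),K(463,570),K(531,545),K(442,548)],[.4,.25,yaw])
print("white",atz("scene",(231*.7,460*.7),0),"dark",atz("side",(344*.7,494*.7),0), atz("side",(344*.7,438*.7),.08))
print("cabinet side edge rays");
for uv in((528,445),(575,0)): o,d=ray("side",(uv[0]*.7,uv[1]*.7));print(o,d)
for uv in((329,131),(278,100),(272,0)): o,d=ray("scene",(uv[0]*.7,uv[1]*.7));print(o,d)
E
```

```text
scene [0.5624 0.0194 0.2054] [ 1.  -2.9  1.6  1.3 -1.9  1.1 -0.7  0.6]
axis [ 0.593  -0.1274] rim [0.5017 0.0068]
hub [ 0.6038 -0.1289  0.17  ]
ktop [ 0.5533 -0.124   0.213 ]
kbot [ 0.5537 -0.1322  0.169 ]
rimnear-x [ 0.5359 -0.1097  0.13  ]
rimnear+x [ 0.6543 -0.0924  0.13  ]
foot [ 0.6083 -0.1138  0.02  ]
plate [ 0.5539 -0.093   0.012 ]
plate [ 0.5604 -0.1791  0.012 ]
plate [ 0.6482 -0.1729  0.012 ]
plate [ 0.6439 -0.0886  0.012 ]
scene [ 0.4064  0.3052 -0.1149] [-0.7  3.   0.9  0.1 -1.3 -1.3  0.6 -1.3  0.6  1.9  1.1 -1.2 -1.2 -1.8]
scene [ 0.4064  0.3052 -0.1149] [-0.7  3.   0.9  0.1 -1.3 -1.3  0.6 -1.3  0.6  1.9  1.1 -1.2 -1.2 -1.8]
scene [ 0.4064  0.3052 -0.1149] [-0.7  3.   0.9  0.1 -1.3 -1.3  0.6 -1.3  0.6  1.9  1.1 -1.2 -1.2 -1.8]
scene [ 0.4064  0.3052 -0.1149] [-0.7  3.   0.9  0.1 -1.3 -1.3  0.6 -1.3  0.6  1.9  1.1 -1.2 -1.2 -1.8]
white [ 5.13798632e-01  4.05437453e-01 -1.11022302e-16] dark [ 0.4264048  -0.20197633  0.        ] [ 0.42678371 -0.19491601  0.08      ]
cabinet side edge rays
[ 0.46613682 -0.79942499  0.51301204] [ 0.2567916   0.82341778 -0.60172106]
[ 0.46613682 -0.79942499  0.51301204] [0.32645519 1.11366597 0.09512902]
[-0.18313518  0.70988804  0.7333806 ] [ 0.79492681 -0.57321333 -0.33102312]
[-0.18313518  0.70988804  0.7333806 ] [ 0.861979   -0.5341384  -0.29459711]
[-0.18313518  0.70988804  0.7333806 ] [ 0.92559524 -0.57749931 -0.17346765]
```

Call:
send_rows(
  dr=[
    [0,0,-1.5],
    [0,0,-3],
    [0,0,-4.5],
    [0,0,-6],
    [0,0,-7.5],
    [0,0,-9],
    [0,0,-10.5],
    [0,0,-12],
  ],
  xyz=[
    [-1.6,-0.3,-1],
    [-3.2,-0.6,-2],
    [-4.8,-0.9,-3],
    [-6.4,-1.2,-4],
    [-8,-1.5,-5],
    [-9.6,-1.8,-5],
    [-11.2,-2,-5],
    [-12.8,-2.1,-5],
  ],
  jaw=[100,100,100,100,100,100,100,100],
)

```text
time_s: 1.1
eef_pos: [0.5536, -0.1284, 0.2998]
eef_rot: [-0.0, 0.154, 0.988, 0.0]
wrist_force: [0.3, 0.4, 0.2]
opening: 1.001
grasp_force: 0.0
```

Call:
send_rows(
  dr=[
    [0,0,-1.5],
    [0,0,-3],
    [0,0,-3],
    [0,0,-3],
    [0,0,-3],
    [0,0,-3],
    [0,0,-3],
    [0,0,-3],
  ],
  xyz=[
    [0,0,0],
    [0,0,0],
    [0,0,0],
    [0,0,0],
    [0,0,0],
    [0,0,0],
    [0,0,0],
    [0,0,0],
  ],
  jaw=[100,100,100,100,100,100,100,100],
)

```text
time_s: 2.1
eef_pos: [0.554, -0.128, 0.3003]
eef_rot: [0.0, 0.0, 1.0, -0.0]
wrist_force: [0.7, -0.2, -0.1]
opening: 0.999
grasp_force: 0.0
```

```bash
python3 - <<'E'
from h import *
import pickle
o=ctrl.get_obs();print(np.round(o["eef_pos"],4),np.round(o["eef_rot"],3),np.round(o["q"],2),np.round(o["wrist_force"],2))
i=ctrl.camera("wrist");s=ctrl.camera("side");c=ctrl.calibration("wrist");pickle.dump(c,open("w1.pkl","wb"))
cv2.imwrite("side1raw.png",s[:,:,::-1])
w=cv2.resize(i[:,:,::-1],(600,450),interpolation=cv2.INTER_CUBIC)
out=np.zeros((600,800,3),np.uint8);out[:450,:600]=w
r=cv2.resize(s[210:350,305:355,::-1],None,fx=4,fy=4,interpolation=cv2.INTER_CUBIC);out[:560,600:]=r
cv2.imwrite("pics/w1.png",out)
E
```

```text
[ 0.554  -0.128   0.3003] [ 0.  0.  1. -0.] [-0.44  0.13  1.57 -0.    1.45 -2.01] [ 0.65 -0.22 -0.05]
```

View pics/w1.png

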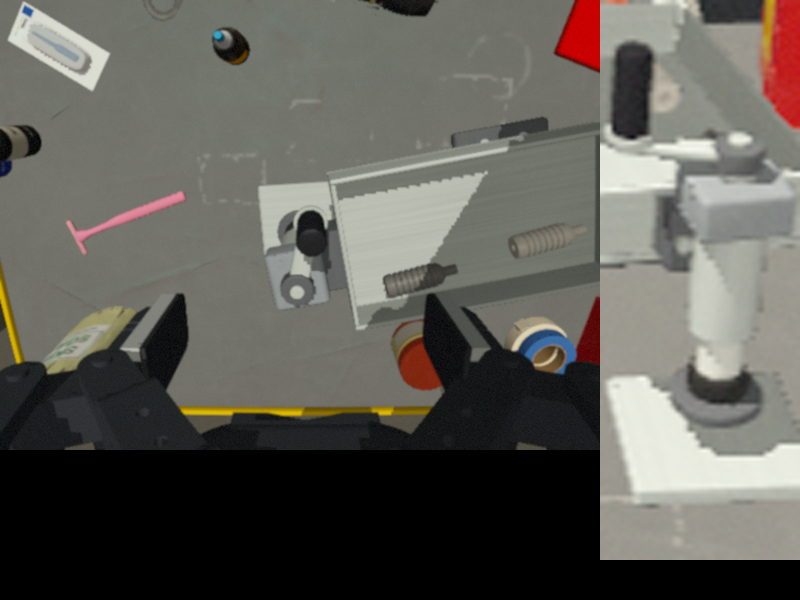

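The wrist view shows the knob top at (313,222), the hub at (297,291), and the tray's right-end rim corners at (331,174) and (358,328), with the front rim reaching (598,125). The foot hovers above the plate. I'll compute positions from these.

```bash
python3 - <<'E'
from h import *
import pickle
c=pickle.load(open("w1.pkl","rb"));k=560/600
P=lambda n,u,v,z:print(n,np.round(atz("wrist",(u*k,v*k),z,c),4))
print(np.round(c["world_from_camera"],3).tolist(),c["D"])
P("knobtop",313,221,.213);P("hub",297,291,.17);P("FR",331,174,.13);P("BR",358,328,.13);P("F",598,125,.13)
for q in((259,186),(271,305)):P("plate",*q,.012)
P("dark top",216,33,.086)
# foot: sole height from side view: sole bottom edge front at axis
A=np.array([.6025,-.131])
for z in(.012,.02,.03,.04,.05):
    print(z,np.round((proj("side",[[A[0],A[1]-.023,z],[A[0],A[1],z+.007],[A[0]-.023,A[1],z],[A[0]+.023,A[1],z]])-[305,210])*4+[600,0],0).tolist())
E
```

```text
[[-0.001, -0.959, -0.282, 0.484], [1.0, -0.0, -0.0, -0.128], [0.0, -0.282, 0.959, 0.423], [0.0, 0.0, 0.0, 1.0]] [-0.0610851  0.         0.         0.         0.       ]
knobtop [ 0.5429 -0.1233  0.213 ]
hub [ 0.605  -0.1331  0.17  ]
FR [ 0.5306 -0.1086  0.13  ]
BR [ 0.6577 -0.084   0.13  ]
F [0.4931 0.0868 0.13  ]
plate [ 0.562  -0.1751  0.012 ]
plate [ 0.6982 -0.166   0.012 ]
dark top [ 0.4273 -0.1967  0.086 ]
0.012 [[717.0, 456.0], [711.0, 415.0], [664.0, 426.0], [757.0, 427.0]]
0.02 [[719.0, 442.0], [713.0, 401.0], [665.0, 413.0], [758.0, 413.0]]
0.03 [[720.0, 425.0], [714.0, 384.0], [666.0, 396.0], [760.0, 396.0]]
0.04 [[722.0, 408.0], [716.0, 367.0], [667.0, 379.0], [762.0, 379.0]]
0.05 [[724.0, 390.0], [717.0, 349.0], [669.0, 361.0], [764.0, 362.0]]
```

Call:
send_rows(
  dr=[
    [0,0,0.5],
    [0,0,1],
    [0,0,1.5],
    [0,0,1.5],
    [0,0,1.5],
    [0,0,1.5],
    [0,0,1.5],
    [0,0,1.5],
  ],
  xyz=[
    [0.15,0.4,2],
    [0.15,0.4,5],
    [0.15,0.4,8],
    [0.15,0.4,10.2],
    [0.15,0.4,10.2],
    [0.15,0.4,10.2],
    [0.15,0.4,10.2],
    [0.15,0.4,10.2],
  ],
  jaw=[100,100,100,100,70,50,29,29],
)

```text
time_s: 3.2
eef_pos: [0.553, -0.1242, 0.1993]
eef_rot: [0.001, 0.078, 0.997, -0.0]
wrist_force: [0.3, -0.6, -0.8]
opening: 0.292
grasp_force: 0.0
```

```bash
python3 - <<'E'
from h import *
o=ctrl.get_obs();print(o["time_s"],np.round(o["eef_pos"],4),o["opening"],np.round(o["wrist_force"],2),np.round(o["torque"],2))
# rows for arc: each row dphi, in current tool frame at phi0 (tool x = outward radial), knob at +x
R=.05
def arc(d,n=8):
    for i in range(1,n+1):
        a=d*i/n; # tool x outward, y tangential forward(cw)
        print([round(x,2) for x in (100*(R*np.cos(a)-R),100*R*np.sin(a),np.degrees(a)/6)],end=" ")
    print()
for d in(24,48,72):arc(np.radians(d))
E
```

```text
3.2 [ 0.553  -0.1242  0.1993] 0.29166347925037495 [ 0.31 -0.55 -0.76] [-0.01  0.05 -0.05]
[np.float64(-0.01), np.float64(0.26), np.float64(0.5)] [np.float64(-0.03), np.float64(0.52), np.float64(1.0)] [np.float64(-0.06), np.float64(0.78), np.float64(1.5)] [np.float64(-0.11), np.float64(1.04), np.float64(2.0)] [np.float64(-0.17), np.float64(1.29), np.float64(2.5)] [np.float64(-0.24), np.float64(1.55), np.float64(3.0)] [np.float64(-0.33), np.float64(1.79), np.float64(3.5)] [np.float64(-0.43), np.float64(2.03), np.float64(4.0)] 
[np.float64(-0.03), np.float64(0.52), np.float64(1.0)] [np.float64(-0.11), np.float64(1.04), np.float64(2.0)] [np.float64(-0.24), np.float64(1.55), np.float64(3.0)] [np.float64(-0.43), np.float64(2.03), np.float64(4.0)] [np.float64(-0.67), np.float64(2.5), np.float64(5.0)] [np.float64(-0.95), np.float64(2.94), np.float64(6.0)] [np.float64(-1.28), np.float64(3.35), np.float64(7.0)] [np.float64(-1.65), np.float64(3.72), np.float64(8.0)] 
[np.float64(-0.06), np.float64(0.78), np.float64(1.5)] [np.float64(-0.24), np.float64(1.55), np.float64(3.0)] [np.float64(-0.54), np.float64(2.27), np.float64(4.5)] [np.float64(-0.95), np.float64(2.94), np.float64(6.0)] [np.float64(-1.46), np.float64(3.54), np.float64(7.5)] [np.float64(-2.06), np.float64(4.05), np.float64(9.0)] [np.float64(-2.73), np.float64(4.46), np.float64(10.5)] [np.float64(-3.45), np.float64(4.76), np.float64(12.0)]
```

Call:
send_rows(
  dr=[
    [0,0,1],
    [0,0,2],
    [0,0,3],
    [0,0,4],
    [0,0,5],
    [0,0,6],
    [0,0,7],
    [0,0,8],
  ],
  xyz=[
    [-0.03,0.52,0],
    [-0.11,1.04,0],
    [-0.24,1.55,0],
    [-0.43,2.03,0],
    [-0.67,2.5,0],
    [-0.95,2.94,0],
    [-1.28,3.35,0],
    [-1.65,3.72,0],
  ],
  jaw=[29,29,29,29,29,29,29,29],
)

```text
time_s: 4.2
eef_pos: [0.5747, -0.0912, 0.199]
eef_rot: [0.001, 0.479, 0.878, -0.001]
wrist_force: [-1.4, -6.2, 1.4]
opening: 0.292
grasp_force: 2.3
```

```bash
cat >> h.py <<'E'
def st(A=(.602,-.132)):
    o=ctrl.get_obs();p=np.array(o["eef_pos"]);w,x,y,z=o["eef_rot"]
    from scipy.spatial.transform import Rotation as Rr
    R=Rr.from_quat([x,y,z,w]).as_matrix();r=p[:2]-A
    print("t",round(o["time_s"],2),"pos",np.round(p,4),"phi_tool",round(float(np.arctan2(R[1,0],-R[0,0])),3),"phi_pos",round(float(np.arctan2(r[1],-r[0])),3),"r",round(float(np.hypot(*r)),4),"F_tool",np.round(R.T@o["wrist_force"],2),"tq",np.round(R.T@o["torque"],2),"q",np.round(o["q"],2)[[0,5]],"op",round(o["opening"],3),round(o["grasp_force"],1))
E
python3 -c "from h import *;st()"
```

```text
t 4.2 pos [ 0.5747 -0.0912  0.199 ] phi_tool 0.999 phi_pos 0.98 r 0.0491 F_tool [-4.47 -4.59 -1.41] tq [ 0.68 -0.5   0.02] q [-0.36 -0.93] op 0.292 2.3
```

Call:
send_rows(
  dr=[
    [0,0,1],
    [0,0,2],
    [0,0,3],
    [0,0,4],
    [0,0,5],
    [0,0,6],
    [0,0,7],
    [0,0,8],
  ],
  xyz=[
    [-0.03,0.52,0],
    [-0.11,1.04,0],
    [-0.24,1.55,0],
    [-0.43,2.03,0],
    [-0.67,2.5,0],
    [-0.95,2.94,0],
    [-1.28,3.35,0],
    [-1.65,3.72,0],
  ],
  jaw=[29,29,29,29,29,29,29,29],
)

```text
time_s: 5.2
eef_pos: [0.6141, -0.0835, 0.1988]
eef_rot: [-0.001, 0.794, 0.607, -0.001]
wrist_force: [-5.7, -0.6, 3.6]
opening: 0.286
grasp_force: 2.5
```

```bash
python3 -c "from h import *;st()"
```

```text
t 5.2 pos [ 0.6141 -0.0835  0.1988] phi_tool 1.836 phi_pos 1.815 r 0.05 F_tool [-2.1  -5.4  -3.56] tq [ 0.76 -0.27 -0.05] q [-0.33 -0.06] op 0.286 2.5
```

Call:
send_rows(
  dr=[
    [0,0,0.5],
    [0,0,1],
    [0,0,1.5],
    [0,0,2],
    [0,0,2.5],
    [0,0,3],
    [0,0,3.5],
    [0,0,4],
  ],
  xyz=[
    [-0.01,0.26,0],
    [-0.03,0.52,0],
    [-0.06,0.78,0],
    [-0.11,1.04,0],
    [-0.17,1.29,0],
    [-0.24,1.55,0],
    [-0.33,1.79,0],
    [-0.43,2.03,0],
  ],
  jaw=[29,29,29,29,29,29,29,29],
)

```text
time_s: 6.2
eef_pos: [0.6327, -0.0918, 0.1988]
eef_rot: [-0.001, 0.903, 0.43, -0.0]
wrist_force: [-3.6, 3.3, 3.4]
opening: 0.29
grasp_force: 2.8
```

```bash
python3 - <<'E'
from h import *
st()
s=ctrl.camera("side");cv2.imwrite("side2raw.png",s[:,:,::-1])
cv2.imwrite("pics/s2.png",np.hstack([cv2.resize(i[270:335,300:365],None,fx=6,fy=6,interpolation=cv2.INTER_CUBIC) for i in(cv2.imread("side1raw.png"),s[:,:,::-1])]))
E
```

```text
t 6.2 pos [ 0.6327 -0.0918  0.1988] phi_tool 2.253 phi_pos 2.222 r 0.0506 F_tool [ 0.33 -4.86 -3.36] tq [0.91 0.06 0.02] q [-0.33  0.35] op 0.29 2.8
```

View pics/s2.png

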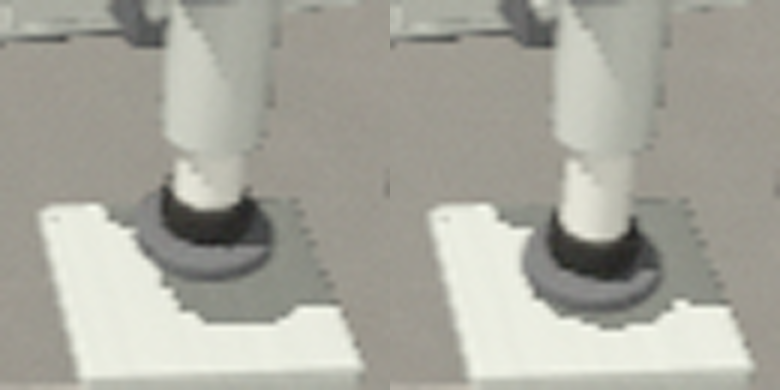

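The left half is before and the right half is now. The foot's lower edge moved from y≈280 to 312, about 12 mm, which leaves a gap of roughly 4–5 mm. I'll continue in 24° steps and watch the tangential force.

Call:
send_rows(
  dr=[
    [0,0,0.5],
    [0,0,1],
    [0,0,1.5],
    [0,0,2],
    [0,0,2.5],
    [0,0,3],
    [0,0,3.5],
    [0,0,4],
  ],
  xyz=[
    [-0.01,0.26,0],
    [-0.03,0.52,0],
    [-0.06,0.78,0],
    [-0.11,1.04,0],
    [-0.17,1.29,0],
    [-0.24,1.55,0],
    [-0.33,1.79,0],
    [-0.43,2.03,0],
  ],
  jaw=[29,29,29,29,29,29,29,29],
)

```text
time_s: 7.25
eef_pos: [0.6466, -0.1067, 0.1988]
eef_rot: [-0.002, 0.972, 0.233, 0.001]
wrist_force: [0.3, 7.4, 2.1]
opening: 0.291
grasp_force: 3.4
```

```bash
python3 -c "from h import *;st()"
```

```text
t 7.25 pos [ 0.6466 -0.1067  0.1988] phi_tool 2.671 phi_pos 2.626 r 0.0513 F_tool [ 3.63 -6.5  -2.07] tq [1.07 0.52 0.03] q [-0.35  0.75] op 0.291 3.4
```

Call:
send_rows(
  dr=[
    [0,0,0.25],
    [0,0,0.5],
    [0,0,0.75],
    [0,0,1],
    [0,0,1.25],
    [0,0,1.5],
    [0,0,1.75],
    [0,0,2],
  ],
  xyz=[
    [0,0.13,0],
    [-0.01,0.26,0],
    [-0.02,0.39,0],
    [-0.03,0.52,0],
    [-0.04,0.65,0],
    [-0.06,0.78,0],
    [-0.08,0.91,0],
    [-0.11,1.04,0],
  ],
  jaw=[29,29,29,29,29,29,29,29],
)

```text
time_s: 8.25
eef_pos: [0.6511, -0.1161, 0.1989]
eef_rot: [-0.002, 0.991, 0.131, 0.001]
wrist_force: [3.8, 7.7, 0.6]
opening: 0.287
grasp_force: 3.8
```

```bash
python3 -c "from h import *;st()"
```

```text
t 8.25 pos [ 0.6511 -0.1161  0.1989] phi_tool 2.88 phi_pos 2.828 r 0.0516 F_tool [ 5.65 -6.46 -0.55] tq [1.18 0.86 0.05] q [-0.36  0.95] op 0.287 3.8
```

Call:
send_rows(
  dr=[
    [0,0,0.25],
    [0,0,0.5],
    [0,0,0.75],
    [0,0,1],
    [0,0,1.25],
    [0,0,1.5],
    [0,0,1.75],
    [0,0,2],
  ],
  xyz=[
    [0,0.13,0],
    [-0.01,0.26,0],
    [-0.02,0.39,0],
    [-0.03,0.52,0],
    [-0.04,0.65,0],
    [-0.06,0.78,0],
    [-0.08,0.91,0],
    [-0.11,1.04,0],
  ],
  jaw=[29,29,29,29,29,29,29,29],
)

```text
time_s: 9.25
eef_pos: [0.6531, -0.1267, 0.1989]
eef_rot: [-0.002, 1.0, 0.026, 0.002]
wrist_force: [5.4, 7.7, -0.9]
opening: 0.288
grasp_force: 3.7
```

```bash
python3 -c "from h import *;st()"
```

```text
t 9.25 pos [ 0.6531 -0.1267  0.1989] phi_tool 3.089 phi_pos 3.037 r 0.0514 F_tool [ 5.76 -7.43  0.97] tq [1.15 0.83 0.09] q [-0.37  1.15] op 0.288 3.7
```

Call:
send_rows(
  dr=[
    [0,0,0.25],
    [0,0,0.5],
    [0,0,0.75],
    [0,0,1],
    [0,0,1.25],
    [0,0,1.5],
    [0,0,1.75],
    [0,0,2],
  ],
  xyz=[
    [0,0.13,0],
    [-0.01,0.26,0],
    [-0.02,0.39,0],
    [-0.03,0.52,0],
    [-0.04,0.65,0],
    [-0.06,0.78,0],
    [-0.08,0.91,0],
    [-0.11,1.04,0],
  ],
  jaw=[29,29,29,29,29,29,29,29],
)

```text
time_s: 10.25
eef_pos: [0.653, -0.1373, 0.199]
eef_rot: [-0.002, 0.997, -0.078, 0.002]
wrist_force: [7.7, 8.0, -2.0]
opening: 0.292
grasp_force: 4.1
```

```bash
python3 - <<'E'
from h import *
st()
s=ctrl.camera("side");cv2.imwrite("side3raw.png",s[:,:,::-1])
cv2.imwrite("pics/s3.png",np.hstack([cv2.resize(i[270:335,300:365],None,fx=6,fy=6,interpolation=cv2.INTER_CUBIC) for i in(cv2.imread("side2raw.png"),s[:,:,::-1])]))
E
```

```text
t 10.25 pos [ 0.653  -0.1373  0.199 ] phi_tool -2.985 phi_pos -3.039 r 0.0513 F_tool [ 6.37 -9.14  2.1 ] tq [1.2  0.87 0.06] q [-0.39  1.34] op 0.292 4.1
```

View pics/s3.png

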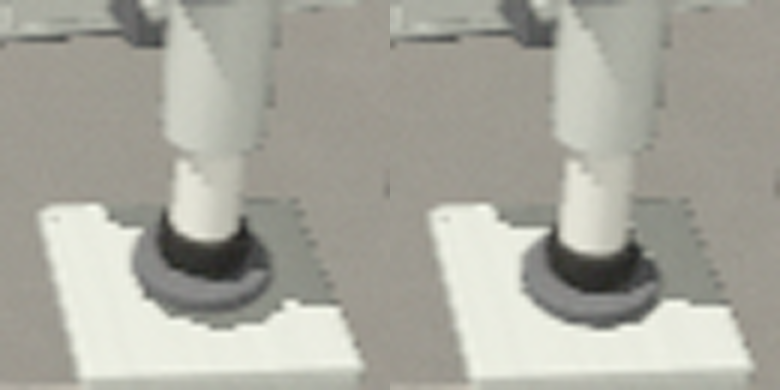

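The foot's lower edge moved from 312 to about 326 and the shadow gap is gone, so it is at contact. Force is rising too. I'll add a bit more in small steps.

Call:
send_rows(
  dr=[
    [0,0,0.25],
    [0,0,0.5],
    [0,0,0.75],
    [0,0,1],
    [0,0,1.25],
    [0,0,1.5],
    [0,0,1.75],
    [0,0,2],
  ],
  xyz=[
    [0,0.13,0],
    [-0.01,0.26,0],
    [-0.02,0.39,0],
    [-0.03,0.52,0],
    [-0.04,0.65,0],
    [-0.06,0.78,0],
    [-0.08,0.91,0],
    [-0.11,1.04,0],
  ],
  jaw=[29,29,29,29,29,29,29,29],
)

```text
time_s: 11.3
eef_pos: [0.6507, -0.1477, 0.1991]
eef_rot: [-0.002, 0.983, -0.182, 0.002]
wrist_force: [8.1, 6.1, -1.7]
opening: 0.292
grasp_force: 4.4
```

```bash
python3 -c "from h import *;st()"
```

```text
t 11.3 pos [ 0.6507 -0.1477  0.1991] phi_tool -2.775 phi_pos -2.829 r 0.0511 F_tool [ 5.33 -8.6   1.78] tq [1.3  0.94 0.1 ] q [-0.4   1.53] op 0.292 4.4
```

Call:
send_rows(
  dr=[
    [0,0,0.25],
    [0,0,0.5],
    [0,0,0.75],
    [0,0,1],
    [0,0,1.25],
    [0,0,1.5],
    [0,0,1.75],
    [0,0,2],
  ],
  xyz=[
    [0,0.13,0],
    [-0.01,0.26,0],
    [-0.02,0.39,0],
    [-0.03,0.52,0],
    [-0.04,0.65,0],
    [-0.06,0.78,0],
    [-0.08,0.91,0],
    [-0.11,1.04,0],
  ],
  jaw=[29,29,29,29,29,29,29,29],
)

```text
time_s: 12.3
eef_pos: [0.6463, -0.1575, 0.1992]
eef_rot: [-0.002, 0.959, -0.284, 0.003]
wrist_force: [10.4, 4.4, -2.7]
opening: 0.289
grasp_force: 4.7
```

```bash
python3 - <<'E'
from h import *
st()
s=ctrl.camera("side");cv2.imwrite("side4raw.png",s[:,:,::-1])
a,b,c=[cv2.cvtColor(cv2.imread(f"side{i}raw.png"),cv2.COLOR_BGR2GRAY).astype(float) for i in(2,3,4)]
# vertical profile through shaft/cushion/foot centre
for n,i in(("2",a),("3",b),("4",c)): print(n,np.round(i[304:328,330:336].mean(1)).astype(int).tolist())
E
```

```text
t 12.3 pos [ 0.6463 -0.1575  0.1992] phi_tool -2.566 phi_pos -2.619 r 0.0511 F_tool [ 6.3  -9.33  2.77] tq [1.43 0.94 0.09] q [-0.42  1.73] op 0.289 4.7
2 [218, 217, 217, 216, 214, 185, 100, 63, 54, 50, 48, 58, 104, 136, 138, 136, 111, 99, 134, 168, 213, 234, 234, 234]
3 [217, 216, 216, 215, 215, 215, 214, 202, 124, 71, 56, 51, 49, 47, 72, 135, 136, 140, 116, 100, 167, 233, 234, 234]
4 [217, 217, 216, 216, 216, 215, 214, 202, 126, 70, 55, 51, 50, 48, 72, 135, 136, 140, 116, 100, 168, 234, 234, 234]
```

```bash
python3 - <<'E'
from h import *
im=[cv2.cvtColor(cv2.imread(f"side{i}raw.png"),cv2.COLOR_BGR2GRAY).astype(float)[290:330,326:338] for i in(1,2,3,4)]
def cr(p,l,up):
    for i in range(1,len(p)):
        if up and p[i-1]<l<=p[i] or (not up and p[i-1]>l>=p[i]): return i-1+(l-p[i-1])/(p[i]-p[i-1])
def edges(I):
    r=[]
    for x in range(I.shape[1]):
        p=I[:,x]; a=cr(p,130,False); k=int(a)+3; b=cr(p[k:],100,True)
        r.append((a,b+k))
    return np.array(r)
E=[edges(i) for i in im]
for a,b in((0,1),(1,2),(2,3)): print(np.round(np.median(E[b]-E[a],0),2),np.round((E[b]-E[a]).mean(0),2))
A=[.602,-.132]
z=[.012,.0165,.0295]
print(proj("side",[[.602,-.145,q+.01] for q in z])[:,1])
E
```

```text
Traceback (most recent call last):
TypeError: unsupported operand type(s) for +: 'NoneType' and 'int'
```

```bash
python3 - <<'E'
from h import *
im=[cv2.cvtColor(cv2.imread(f"side{i}raw.png"),cv2.COLOR_BGR2GRAY)[:,330:337] for i in(1,2,3,4)]
def cr(p):
    i0=295+int(np.argmin(p[295:320])); i=i0
    while p[i]<130:i-=1
    a=i+(p[i]-130)/(p[i]-p[i+1]); i=i0
    while p[i]<100:i+=1
    return a,i-(p[i]-100)/(p[i]-p[i-1])
E=[np.median([cr(I[:,x].astype(float)) for x in range(7)],0) for I in im]
print(np.round(E,2)); print(np.round(np.diff(E,axis=0),2))
print(np.round(proj("side",[[.602,-.145,q+.01] for q in(.012,.0165,.0295)])[:,1],2))
E
```

```text
[[304.44 310.64]
 [309.68 315.92]
 [311.95 318.56]
 [311.98 318.57]]
[[5.24 5.28]
 [2.28 2.64]
 [0.03 0.01]]
[316.81 314.88 309.26]
```

Call:
send_rows(
  dr=[
    [0,0,0.5],
    [0,0,1],
    [0,0,1.5],
    [0,0,2],
    [0,0,2.5],
    [0,0,3],
    [0,0,3.5],
    [0,0,4],
  ],
  xyz=[
    [-0.01,0.26,0],
    [-0.03,0.52,0],
    [-0.06,0.78,0],
    [-0.11,1.04,0],
    [-0.17,1.29,0],
    [-0.24,1.55,0],
    [-0.33,1.79,0],
    [-0.43,2.03,0],
  ],
  jaw=[29,29,29,29,29,29,29,29],
)

```text
time_s: 13.35
eef_pos: [0.632, -0.1734, 0.1994]
eef_rot: [-0.001, 0.878, -0.478, 0.003]
wrist_force: [13.1, 0.9, -4.6]
opening: 0.288
grasp_force: 5.2
```

```bash
python3 -c "from h import *;st()"
```

```text
t 13.35 pos [ 0.632  -0.1734  0.1994] phi_tool -2.145 phi_pos -2.197 r 0.0511 F_tool [  6.35 -11.43   4.69] tq [1.52 0.89 0.11] q [-0.45  2.12] op 0.288 5.2
```

Vision puts it about 1 rad past contact and the force trend gives 1 to 1.5 rad. Both lie inside the window, so I stop cranking here, open the jaws and lift clear.

Call:
send_rows(
  dr=[
    [0,0,0],
    [0,0,0],
    [0,0,0],
    [0,0,0],
    [0,0,0],
    [0,0,0],
    [0,0,0],
    [0,0,0],
  ],
  xyz=[
    [0,-0.3,0],
    [0,-0.3,0],
    [0,-0.3,0],
    [0,-0.3,0],
    [0,-0.3,-3],
    [0,-0.3,-6],
    [0,-0.3,-9],
    [0,-0.3,-12],
  ],
  jaw=[29,45,65,80,90,90,90,90],
)

```text
time_s: 14.35
eef_pos: [0.6314, -0.172, 0.3193]
eef_rot: [0.0, 0.879, -0.477, -0.0]
wrist_force: [0.3, -0.5, 0.3]
opening: 0.899
grasp_force: 0.0
```

```bash
cat >> h.py <<'E'
def to(world,phi=None):
    from scipy.spatial.transform import Rotation as Rr
    o=ctrl.get_obs();w,x,y,z=o["eef_rot"];R=Rr.from_quat([x,y,z,w]).as_matrix()
    print("shift cm",np.round(R.T@(np.array(world)-o["eef_pos"])*100,2))
    if phi is not None:
        g=np.array([[-np.cos(phi),np.sin(phi),0],[np.sin(phi),np.cos(phi),0],[0,0,-1]]) # cols x,y,z
        print("dr units",np.round(np.degrees(Rr.from_matrix(R.T@g).as_rotvec())/6,2))
E
python3 -c "
from h import *
st();to((.38,.305,.30),3.257)"
```

```text
t 14.35 pos [ 0.6314 -0.172   0.3193] phi_tool -2.147 phi_pos -2.205 r 0.0496 F_tool [ 0.57  0.06 -0.35] tq [-0.04  0.01  0.04] q [-0.45  2.12] op 0.899 0.0
shift cm [-53.69  -4.89   1.93]
dr units [ 0.   0.  -8.4]
```

Call:
send_rows(
  dr=[
    [0,0,-1],
    [0,0,-2],
    [0,0,-3],
    [0,0,-4],
    [0,0,-5],
    [0,0,-6],
    [0,0,-7.2],
    [0,0,-8.4],
  ],
  xyz=[
    [-3,-0.5,0],
    [-8,-1.3,0],
    [-13,-2.1,0],
    [-18,-2.9,0],
    [-23,-3.7,0.5],
    [-28,-4.5,1],
    [-33,-5.3,1.5],
    [-38,-6.1,1.9],
  ],
  jaw=[90,95,100,100,100,100,100,100],
)

```text
time_s: 15.35
eef_pos: [0.4748, 0.1812, 0.2993]
eef_rot: [-0.0, 0.998, -0.056, 0.0]
wrist_force: [0.5, 0.1, -0.8]
opening: 1.004
grasp_force: 0.0
```

```bash
python3 -c "
from h import *
st();to((.42,.305,.30),3.257)"
```

```text
t 15.35 pos [0.4748 0.1812 0.2993] phi_tool -3.03 phi_pos 1.185 r 0.3381 F_tool [ 0.46 -0.2   0.81] tq [0.08 0.01 0.06] q [0.13 1.81] op 1.004 0.0
shift cm [ -6.82 -11.69  -0.07]
dr units [-0.   -0.    0.04]
```

Call:
send_rows(
  dr=[
    [0,0,0],
    [0,0,0],
    [0,0,0],
    [0,0,0],
    [0,0,0],
    [0,0,0],
    [0,0,0],
    [0,0,0],
  ],
  xyz=[
    [-2,-3,0],
    [-4,-6,0],
    [-6,-9,0],
    [-6.8,-11.7,0],
    [-6.8,-11.7,0],
    [-6.8,-11.7,0],
    [-6.8,-11.7,0],
    [-6.8,-11.7,0],
  ],
  jaw=[100,100,100,100,100,100,100,100],
)

```text
time_s: 16.35
eef_pos: [0.422, 0.3033, 0.2993]
eef_rot: [0.0, 0.998, -0.058, 0.0]
wrist_force: [-0.1, 0.4, -0.3]
opening: 0.995
grasp_force: 0.0
```

```bash
python3 - <<'E'
from h import *
import pickle
st()
c=ctrl.calibration("wrist");i=ctrl.camera("wrist");pickle.dump(c,open("w2.pkl","wb"))
P=[[.4064,.3052,0]]
uv=proj("wrist",P,c)[0];print(uv)
cv2.imwrite("w2raw.png",i[:,:,::-1])
cv2.imwrite("pics/w2.png",cv2.resize(i[:,:,::-1],(800,600),interpolation=cv2.INTER_CUBIC))
E
```

```text
t 16.35 pos [0.422  0.3033 0.2993] phi_tool -3.025 phi_pos 1.179 r 0.471 F_tool [-0.13 -0.35  0.3 ] tq [-0.02 -0.03 -0.  ] q [0.39 2.08] op 0.995 0.0
[285.09147965 180.61445944]
```

View pics/w2.png

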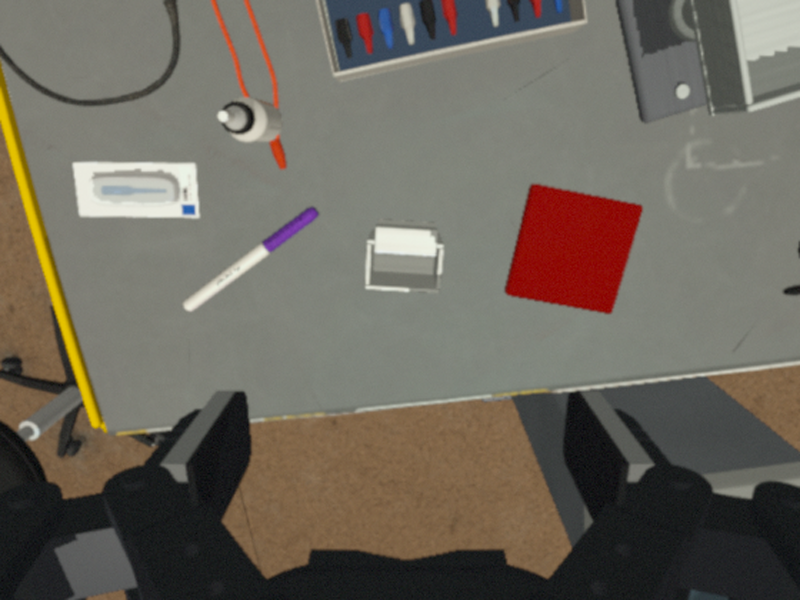

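The wrist view shows the caddy with box rim corners at (366,290), (439,292), (442,243) and (369,240). The hook is on its far (+x) side, spanning (374,253)–(437,231). The white bottle stands off at (250,118).

```bash
python3 - <<'E'
from h import *
import pickle
c=pickle.load(open("w2.pkl","rb"))
q=[atz("wrist",(u*.7,v*.7),.05,c)[:2] for u,v in((366,290),(439,292),(442,243),(369,240))]
print(np.round(q,4)); h=[atz("wrist",(u*.7,v*.7),.08,c)[:2] for u,v in((377,227),(437,231),(374,253),(434,258))];print(np.round(h,4))
for a,b in((0,1),(3,2),(0,3),(1,2)): d=q[a]-q[b];print(np.hypot(*d),np.degrees(np.arctan2(d[1],d[0])))
m=np.mean(q[:2],0);print("rear mid",m,"centre",np.mean(q,0))
for yaw in(-.115,-.06,-.0):print(yaw,m+.018*np.array([np.cos(yaw),np.sin(yaw)]))
# tray front rim FR corner & left check: front-left corner seen at (743,108)
print("FL",atz("wrist",(745*.7,108*.7),.13,c), "pred",np.array([.5727,.0157])+np.array([[np.cos(.19),-np.sin(.19)],[np.sin(.19),np.cos(.19)]])@[-.064,.114])
E
```

```text
[[0.3971 0.3361]
 [0.3896 0.2843]
 [0.4248 0.2787]
 [0.4328 0.3291]]
[[0.4455 0.3202]
 [0.4385 0.2824]
 [0.429  0.3243]
 [0.4212 0.2861]]
0.052381407235274555 81.7361956883638
0.05106124352717846 80.98356023637672
0.03631777520878811 168.86027881492458
0.03560479214661581 170.9354112921634
rear mid [0.39335784 0.31019651] centre [0.41105625 0.30703997]
-0.115 [0.41123895 0.30813107]
-0.06 [0.41132545 0.30911715]
-0.0 [0.41135784 0.31019651]
FL [0.49407929 0.11558873 0.13      ] pred [0.48832181 0.11556151]
```

```bash
python3 -c "
from h import *
to((.411,.307,.034),3.297)"
```

```text
shift cm [-1.13 -0.23 26.53]
dr units [ 0.   -0.    0.37]
```

Call:
send_rows(
  dr=[
    [0,0,0.4],
    [0,0,0.4],
    [0,0,0.4],
    [0,0,0.4],
    [0,0,0.4],
    [0,0,0.4],
    [0,0,0.4],
    [0,0,0.4],
  ],
  xyz=[
    [-1.1,-0.2,3],
    [-1.1,-0.2,8],
    [-1.1,-0.2,13],
    [-1.1,-0.2,17],
    [-1.1,-0.2,20],
    [-1.1,-0.2,23],
    [-1.1,-0.2,25.5],
    [-1.1,-0.2,26.5],
  ],
  jaw=[100,100,100,100,100,100,100,100],
)

```text
time_s: 17.4
eef_pos: [0.4102, 0.3066, 0.0329]
eef_rot: [0.001, 0.997, -0.079, -0.001]
wrist_force: [0.2, -0.1, 0.6]
opening: 1.004
grasp_force: 0.0
```

Call:
send_rows(
  dr=[
    [0,0,0],
    [0,0,0],
    [0,0,0],
    [0,0,0],
    [0,0,0],
    [0,0,0],
    [0,0,0],
    [0,0,0],
  ],
  xyz=[
    [0,0,0],
    [0,0,0],
    [0,0,0],
    [0,0,0],
    [0,0,0],
    [0,0,0],
    [0,0,0],
    [0,0,0],
  ],
  jaw=[80,70,60,50,50,50,50,50],
)

```text
time_s: 18.4
eef_pos: [0.4122, 0.3078, 0.0357]
eef_rot: [-0.001, 0.997, -0.078, 0.001]
wrist_force: [-0.8, 0.1, 6.9]
opening: 0.625
grasp_force: 63.7
```

```bash
python3 -c "
from h import *
st();to((.41,.307,.26),3.297)"
```

```text
t 18.4 pos [0.4122 0.3078 0.0357] phi_tool -2.985 phi_pos 1.163 r 0.479 F_tool [-0.78 -0.03 -6.87] tq [-0.06 -0.05  0.08] q [0.41 2.14] op 0.625 63.7
shift cm [ -0.15   0.08 -22.43]
dr units [-0.01 -0.02 -0.01]
```

Call:
send_rows(
  dr=[
    [0,0,0],
    [0,0,0],
    [0,0,0],
    [0,0,0],
    [0,0,0],
    [0,0,0],
    [0,0,0],
    [0,0,0],
  ],
  xyz=[
    [0,0,-1],
    [0,0,-3],
    [0,0,-6],
    [0,0,-10],
    [0,0,-14],
    [0,0,-18],
    [0,0,-20],
    [0,0,-20],
  ],
  jaw=[50,50,50,50,50,50,50,50],
)

```text
time_s: 19.4
eef_pos: [0.4117, 0.3077, 0.2364]
eef_rot: [-0.001, 0.997, -0.078, 0.002]
wrist_force: [0.4, -0.3, -1.6]
opening: 0.624
grasp_force: 63.1
```

```bash
python3 - <<'E'
from h import *
import pickle
st()
psi=.19;C=np.array([.5727,.0157]);R=np.array([[np.cos(psi),-np.sin(psi)],[np.sin(psi),np.cos(psi)]])
hook=C+R@[-.062,0];tcp=C+R@[-.062-.0235,0];print("tcp target",tcp)
to((*tcp,.24),np.pi-psi)
c=ctrl.calibration("wrist");i=ctrl.camera("wrist");pickle.dump(c,open("w3.pkl","wb"))
s=ctrl.camera("scene")
out=np.zeros((600,800,3),np.uint8)
out[:420,:560]=i[:,:,::-1]
r=cv2.resize(s[150:330,180:300,::-1],None,fx=2,fy=2,interpolation=cv2.INTER_CUBIC);out[:360,560:]=r
cv2.imwrite("pics/w3.png",out)
E
```

```text
t 19.4 pos [0.4117 0.3077 0.2364] phi_tool -2.985 phi_pos 1.162 r 0.4791 F_tool [0.49 0.27 1.58] tq [-0.01  0.02 -0.05] q [0.41 2.14] op 0.624 63.1
tcp target [ 4.88738638e-01 -4.47435520e-04]
shift cm [12.42 29.23 -0.38]
dr units [-0.02 -0.04 -3.31]
```

View pics/w3.png

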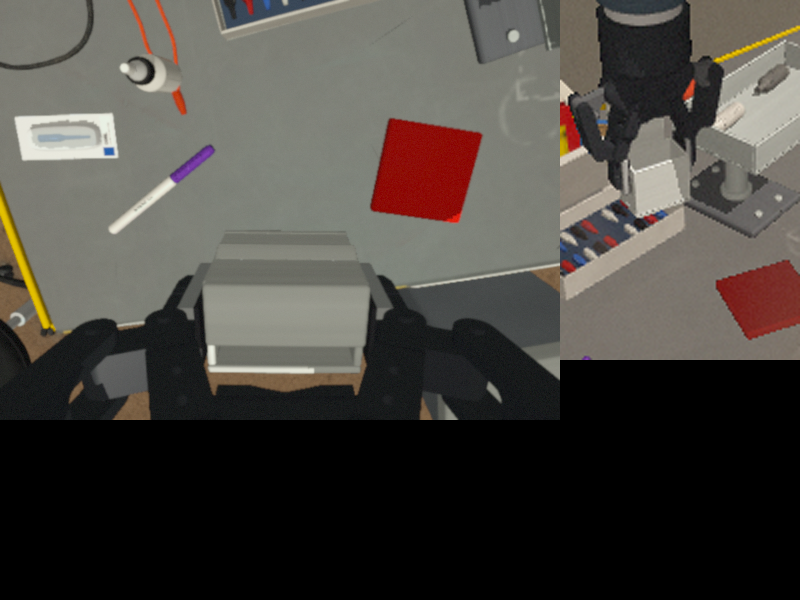

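The wrist view shows the caddy held across its sides, with the hook strip edges at rows 231, 244, 263 and 285 and the box's rear rim at row 370. I'll fit the caddy pose in the hand by reprojection.

```bash
python3 - <<'E'
from h import *
import pickle
c=pickle.load(open("w3.pkl","rb"))
T=np.array([.4117,.3077,.2364]);
def W(P,dx=0,dz=-.0357,yaw=-.155):
    P=np.atleast_2d(P)*1e-3;cs,s=np.cos(yaw),np.sin(yaw)
    return np.c_[T[0]+cs*(P[:,0]+dx)-s*P[:,1],T[1]+s*(P[:,0]+dx)+cs*P[:,1],T[2]+dz+P[:,2]]
pts={"top in":(18,20,80),"top in R":(18,-20,80),"fold L":(32,20,80),"fold R":(32,-20,80),"lip57":(35,20,57),"lip57R":(35,-20,57),"lip0":(32,20,62),"box+x rimL":(18,27,50),"rimR":(18,-27,50),"rear outer L":(-18,27,50),"rear R":(-18,-27,50),"strip in top":(15,20,80)}
for dx in(0,-.003):
  for k,p in pts.items(): print(dx,k,np.round(proj("wrist",W(p,dx),c)[0]).tolist())
E
```

```text
0 top in [205.0, 337.0]
0 top in R [368.0, 337.0]
0 fold L [201.0, 285.0]
0 fold R [373.0, 285.0]
0 lip57 [217.0, 238.0]
0 lip57R [356.0, 238.0]
0 lip0 [214.0, 255.0]
0 box+x rimL [202.0, 281.0]
0 rimR [371.0, 281.0]
0 rear outer L [209.0, 373.0]
0 rear R [363.0, 373.0]
0 strip in top [206.0, 347.0]
-0.003 top in [206.0, 347.0]
-0.003 top in R [368.0, 347.0]
-0.003 fold L [202.0, 297.0]
-0.003 fold R [372.0, 297.0]
-0.003 lip57 [218.0, 248.0]
-0.003 lip57R [355.0, 248.0]
-0.003 lip0 [215.0, 265.0]
-0.003 box+x rimL [203.0, 289.0]
-0.003 rimR [370.0, 289.0]
-0.003 rear outer L [210.0, 380.0]
-0.003 rear R [363.0, 380.0]
-0.003 strip in top [206.0, 357.0]
```

The reprojection matches with dx≈0, so the hook slot sits 23.5 mm ahead of the TCP. I'll move to hover over the rim.

Call:
send_rows(
  dr=[
    [0,0,-0.4],
    [0,0,-0.8],
    [0,0,-1.2],
    [0,0,-1.6],
    [0,0,-2],
    [0,0,-2.5],
    [0,0,-3],
    [0,0,-3.3],
  ],
  xyz=[
    [1,2.5,0],
    [2.8,6.5,0],
    [4.5,10.5,0],
    [6.3,15,0],
    [8,19,0],
    [9.8,23,0],
    [11.4,27,0],
    [12.4,29.2,0],
  ],
  jaw=[50,50,50,50,50,50,50,50],
)

```text
time_s: 20.5
eef_pos: [0.487, -0.0023, 0.2325]
eef_rot: [-0.0, 0.996, 0.094, -0.002]
wrist_force: [-0.2, 0.5, 0.1]
opening: 0.625
grasp_force: 63.3
```

Call:
send_rows(
  dr=[
    [0,0,0],
    [0,0,0],
    [0,0,0],
    [0,0,0],
    [0,0,0],
    [0,0,0],
    [0,0,0],
    [0,0,0],
  ],
  xyz=[
    [0,0,2],
    [0,0,4],
    [0,0,6],
    [0,0,8],
    [0,0,8],
    [0,0,8],
    [0,0,8],
    [0,0,8],
  ],
  jaw=[50,50,50,50,50,50,50,50],
)

```text
time_s: 21.5
eef_pos: [0.4882, -0.0006, 0.155]
eef_rot: [0.0, 0.996, 0.094, 0.001]
wrist_force: [-0.8, -0.2, -1.5]
opening: 0.623
grasp_force: 63.2
```

```bash
python3 - <<'E'
from h import *
import pickle
st()
c=ctrl.calibration("wrist");i=ctrl.camera("wrist");pickle.dump(c,open("w4.pkl","wb"))
s=ctrl.camera("side")
out=np.zeros((600,800,3),np.uint8)
out[:420,:560]=i[:,:,::-1]
cv2.imwrite("side5raw.png",s[:,:,::-1])
r=cv2.resize(s[180:300,240:320,::-1],None,fx=3,fy=3,interpolation=cv2.INTER_CUBIC);out[:360,560:]=r
cv2.imwrite("pics/w4.png",out)
psi=.19;C=np.array([.5727,.0157]);R=np.array([[np.cos(psi),-np.sin(psi)],[np.sin(psi),np.cos(psi)]])
for y in(-.1,-.05,.05,.1):print(y,[np.round(proj("wrist",[*(C+R@[x,y]),.13],c)[0]).tolist() for x in(-.064,-.06)])
E
```

```text
t 21.5 pos [ 0.4882 -0.0006  0.155 ] phi_tool 2.953 phi_pos 0.857 r 0.1738 F_tool [-0.84 -0.01  1.5 ] tq [-0.02 -0.01 -0.04] q [-0.24  1.14] op 0.623 63.2
-0.1 [[520.0, 228.0], [521.0, 219.0]]
-0.05 [[404.0, 228.0], [405.0, 219.0]]
0.05 [[165.0, 229.0], [164.0, 220.0]]
0.1 [[50.0, 228.0], [48.0, 219.0]]
```

View pics/w4.png

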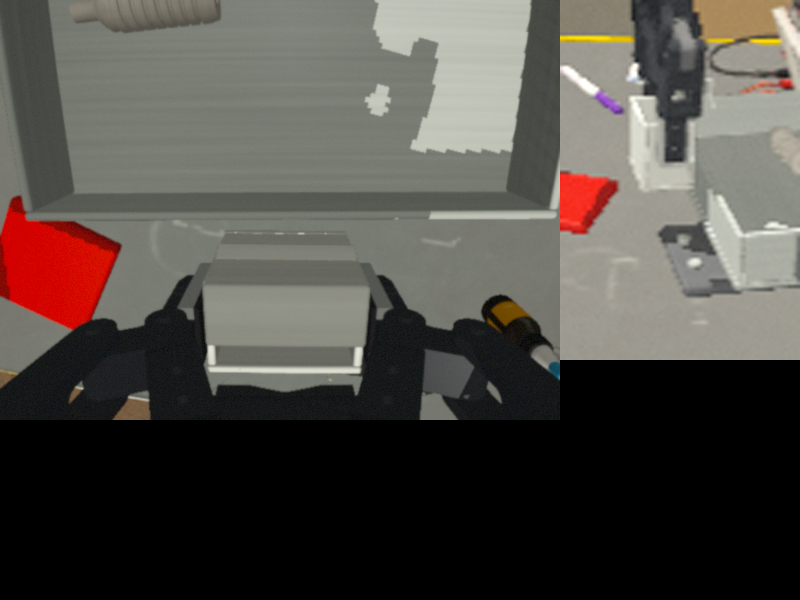

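The rim appears at rows 211–219 where I predicted 219–228, so the tray is about 4 mm further in +x. I'll shift forward 0.45 cm and descend slowly.

Call:
send_rows(
  dr=[
    [0,0,0],
    [0,0,0],
    [0,0,0],
    [0,0,0],
    [0,0,0],
    [0,0,0],
    [0,0,0],
    [0,0,0],
  ],
  xyz=[
    [0.45,0,0],
    [0.45,0,1],
    [0.45,0,2],
    [0.45,0,3],
    [0.45,0,3.7],
    [0.45,0,4.2],
    [0.45,0,4.7],
    [0.45,0,5.1],
  ],
  jaw=[50,50,50,50,50,50,50,50],
)

```text
time_s: 22.6
eef_pos: [0.4923, 0.0003, 0.1031]
eef_rot: [0.0, 0.996, 0.094, 0.0]
wrist_force: [-1.0, -0.3, -1.1]
opening: 0.621
grasp_force: 63.2
```

```bash
python3 -c "
from h import *
st()
i=ctrl.camera('wrist');s=ctrl.camera('scene')
out=np.zeros((600,800,3),np.uint8);out[:420,:560]=i[:,:,::-1]
out[:320,560:]=cv2.resize(s[170:250,240:300,::-1],None,fx=4,fy=4,interpolation=cv2.INTER_CUBIC)
cv2.imwrite('pics/w5.png',out)"
```

```text
t 22.6 pos [4.923e-01 3.000e-04 1.031e-01] phi_tool 2.953 phi_pos 0.878 r 0.1719 F_tool [-1.07  0.09  1.06] tq [ 0.   -0.03  0.06] q [-0.24  1.14] op 0.621 63.2
```

View pics/w5.png

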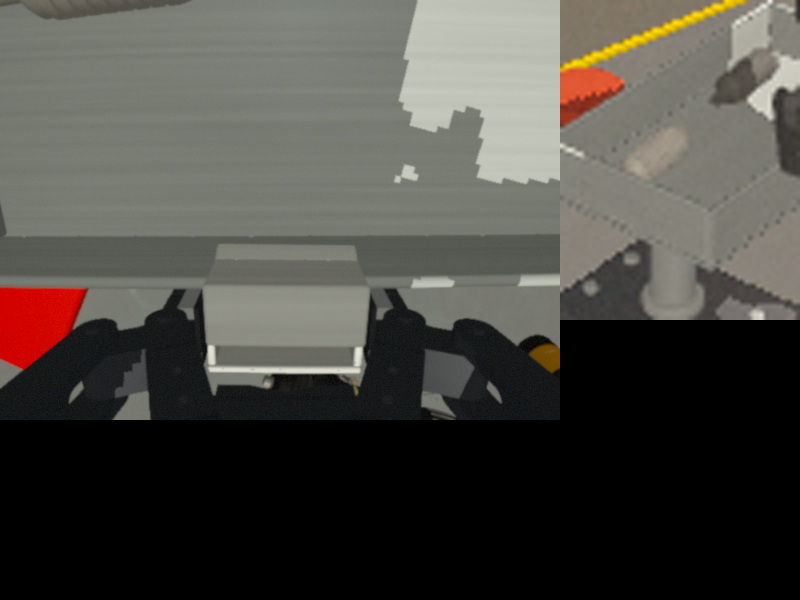

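The lip now covers the inner side of the wall, with the rim at rows 277–287 beside it, and there is no contact force. The hook straddles the rim, so I'll lower it.

Call:
send_rows(
  dr=[
    [0,0,0],
    [0,0,0],
    [0,0,0],
    [0,0,0],
    [0,0,0],
    [0,0,0],
    [0,0,0],
    [0,0,0],
  ],
  xyz=[
    [0,0,0.2],
    [0,0,0.4],
    [0,0,0.6],
    [0,0,0.8],
    [0,0,1.0],
    [0,0,1.1],
    [0,0,1.1],
    [0,0,1.1],
  ],
  jaw=[50,50,50,50,50,50,50,50],
)

```text
time_s: 23.7
eef_pos: [0.4923, 0.0003, 0.0924]
eef_rot: [0.0, 0.996, 0.094, 0.0]
wrist_force: [-0.2, -0.4, -1.1]
opening: 0.625
grasp_force: 63.2
```

Call:
send_rows(
  dr=[
    [0,0,0],
    [0,0,0],
    [0,0,0],
    [0,0,0],
    [0,0,0],
    [0,0,0],
    [0,0,0],
    [0,0,0],
  ],
  xyz=[
    [0,0,0.1],
    [0,0,0.15],
    [0,0,0.2],
    [0,0,0.2],
    [0,0,0.2],
    [0,0,0.2],
    [0,0,0.2],
    [0,0,0.2],
  ],
  jaw=[50,50,50,50,50,50,50,50],
)

```text
time_s: 24.7
eef_pos: [0.4922, 0.0003, 0.0903]
eef_rot: [-0.0, 0.996, 0.094, 0.0]
wrist_force: [-0.1, 0.1, -1.0]
opening: 0.624
grasp_force: 63.2
```

Call:
send_rows(
  dr=[
    [0,0,0],
    [0,0,0],
    [0,0,0],
    [0,0,0],
    [0,0,0],
    [0,0,0],
    [0,0,0],
    [0,0,0],
  ],
  xyz=[
    [0,0,0.1],
    [0,0,0.15],
    [0,0,0.2],
    [0,0,0.25],
    [0,0,0.25],
    [0,0,0.25],
    [0,0,0.25],
    [0,0,0.25],
  ],
  jaw=[50,50,50,50,50,50,50,50],
)

```text
time_s: 25.7
eef_pos: [0.4925, 0.0003, 0.0886]
eef_rot: [0.0, 0.996, 0.094, 0.0]
wrist_force: [-4.2, 0.9, 7.6]
opening: 0.623
grasp_force: 64.2
```

The hook seats at the predicted height with about 8 N upward. I'll release it and lift straight up.

Call:
send_rows(
  dr=[
    [0,0,0],
    [0,0,0],
    [0,0,0],
    [0,0,0],
    [0,0,0],
    [0,0,0],
    [0,0,0],
    [0,0,0],
  ],
  xyz=[
    [0,0,0],
    [0,0,0],
    [0,0,0],
    [0,0,0],
    [0,0,0],
    [0,0,0],
    [0,0,0],
    [0,0,0],
  ],
  jaw=[60,64,68,74,80,88,96,100],
)

```text
time_s: 26.7
eef_pos: [0.4922, 0.0003, 0.0878]
eef_rot: [-0.0, 0.996, 0.094, 0.0]
wrist_force: [-0.6, -0.6, 1.3]
opening: 1.005
grasp_force: 0.0
```

Call:
send_rows(
  dr=[
    [0,0,0],
    [0,0,0],
    [0,0,0],
    [0,0,0],
    [0,0,0],
    [0,0,0],
    [0,0,0],
    [0,0,0],
  ],
  xyz=[
    [0,0,0],
    [0,0,-1],
    [0,0,-3],
    [0,0,-6],
    [0,0,-10],
    [0,0,-14],
    [0,0,-18],
    [0,0,-18],
  ],
  jaw=[100,100,100,100,100,100,100,100],
)

```text
time_s: 27.7
eef_pos: [0.4942, -0.0001, 0.2724]
eef_rot: [0.001, 0.996, 0.094, 0.004]
wrist_force: [0.0, -0.4, -0.4]
opening: 0.998
grasp_force: 0.0
```

```bash
python3 -c "
from h import *
st()
i=ctrl.camera('wrist');s=ctrl.camera('side')
out=np.zeros((600,800,3),np.uint8);out[:300,:400]=cv2.resize(i[:,:,::-1],(400,300))
out[:600,400:]=cv2.resize(s[185:335,260:360,::-1],None,fx=4,fy=4,interpolation=cv2.INTER_CUBIC)
cv2.imwrite('pics/w6.png',out)"
```

```text
t 27.7 pos [ 4.942e-01 -1.000e-04  2.724e-01] phi_tool 2.953 phi_pos 0.886 r 0.1703 F_tool [-0.03  0.35  0.4 ] tq [ 0.03 -0.03 -0.04] q [-0.24  1.14] op 0.998 0.0
```

View pics/w6.png

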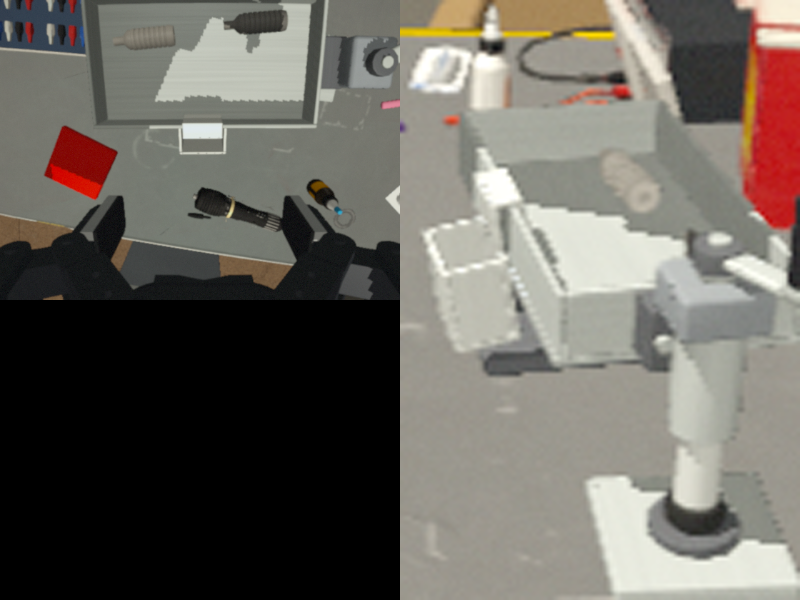

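The wrist view shows the caddy hooked over the front rim at (203,135), box outside. The side view shows it hanging nearly upright at (470,280) with the foot planted on the plate, and both bottles are standing. I'll hand it in.

```bash
python3 -c "
from bench import ctrl
print(ctrl.hand_in())"
```

```text
the job is handed in; nothing more can be done
None
```

I turned the jack about 1 rad past contact (estimated from camera and wrist force, not measured at the foot), hung the caddy on the tray's front rim with its box outside, left both bottles standing, and handed the job in at about 28 s; no verdict was returned.

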